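# Fold the bit case's lid over and tuck it under its lip

## Robot

A 7-joint arm with a two-finger parallel gripper is mounted at the origin on the work surface. World frame = base frame: x ahead of the robot, y to its left, z up, the work surface at z = 0. Lengths are in m, angles in degrees, forces in N, time in s.
With the tool pointing down it reaches from about 0.425 to 0.875 m from the base axis. Payload 4.7 kg.
Tool frame: the origin (TCP) lies between the finger pads; the fingertips stand 19 mm ahead of it and the grasp point (between the pads) is the TCP; x points along the fingers, z is the direction in which the jaws open and shut, and the axes are right-handed (so a half turn about x gives the same grasp; the last joint's range is limited). The gripper opens to 87 mm and grips with 3 to 60 N. Pads are 19 mm wide; open, the fingers measure 117 mm over their backs; the gripper's body (75 mm by 190 mm) begins 51 mm behind the grasp point.
Start: joints at [76.61, 18.392, -4.016, 83.108, 1.295, 78.541, -3.26], TCP at [0.159, -0.63, 0.242] pointing down, gripper open.
Joint ranges: [-163.93, 163.93], [-17.29, 119.83], [-79.2, 71.16], [3.27, 140.29], [-89.18, 269.18], [5.43, 117.66], [-154.24, 154.24]. Speed limits (degrees/s): [147.25, 147.25, 180, 180, 180, 180, 180].

## Interface

Orientations are given as [roll, pitch, yaw] about the fixed x, y, z axes, in that order (R = Rz(yaw) Ry(pitch) Rx(roll)).
In Python, from cell import monitor, read_camera, camera_model, env, regions_of gives the robot as it stands. The module is installed in compiled form; this text tells all that it offers.
- The arm moves only by the tool step_arm, never from a script. Its argument "deltas" is a list of rows, each a list of 5 numbers: the gripper's target within -1 to 1 (fully open at 1, half-way at 0, shut at -1), then the shift along the tool's x, y, z in m, then the turn about the tool's x in degrees. A call has 1 to 12 rows; each row is the pose to reach, as a shift and turn from the pose commanded when the call began, along the tool's axes at that moment; what a row does not reach only later rows make up. A row lasts 1/8 s, in which the tool goes at most 62.5 mm and 10.7 degrees, less where a joint would pass 70% of its speed; a pose out of reach is approached as far as the arm can. A call with a gripper value outside its range is refused whole. The fingers move at their own pace and stop on an object; "newtons" is the grip in N (left out, the last holds). Time passes only in rows, so rows that repeat a pose let the fingers close. It gives the time, the measured TCP pose, the force and the opening at its end, in the units of the state.
- monitor.get_obs(): the state, without advancing time (a new reading comes with each control period).
- read_camera(name): name is "scene" or "side" or "wrist"; returns (picture, depth): 384x512x3 uint8, red, green, blue; 384x512 float32, m along the optical axis (not along the pixel's ray), 0 where there is no reading.
- camera_model(name): a dict with "fx", "fy", "cx", "cy" (pixels), "xyz" and "attitude" of the camera in the world. Camera axes: x right, y down, z forward; pixel columns grow to the right and rows downward; lengths in m; the calibration is good to about 2 mm. A picture is of the moment at which its call begins: read the wrist's pose just before it. camera_model takes no time and is no camera call; for the wrist camera it gives the pose at the moment of the call.
- env.sign_off(): hands the job in, once; it reports no verdict.
Trained networks look in the newest picture that a camera, given by its name, has taken for a name from the list of things; names that differ only in an ending like _2 or _b are one class to them, and where a whole thing is asked for, a point or a joint stands for the part that bears it (a point fixed in the world has none). Each returns a list of dicts, best first, with "p" (0 to 1); they miss things now and then, are a little off and sometimes report something else, mostly with a low value. They report only what shows in the picture. A call takes as long as a camera call. They do not tell look-alikes from the thing itself.
- regions_of(camera, thing): "pixels" (384x512 bool, what is visible of it) and "pixel" ([column, row] in pixels, amid what is visible of it).
The state is a dict: "time_s": time; "qpos": joint angles; "joint_velocities": joint speeds; "effort": joint torques, N m; "tool_pos": TCP position; "tool_rot": TCP orientation; "force": force on the tool from outside, world axes, zero at the start; "wrist_torque": the same for the moment, N m; "grip_width": finger opening in m.
Only numpy, scipy, OpenCV 4.12 (cv2) and the standard library are available. Lean on these libraries where they do the work, as an engineer would, in place of code of your own. Each camera call takes 0.05 s, during which the arm holds its last target. There are 200 camera calls.

## Task

Shut the grey steel bit case: with your fingertips push its upright sprung lid over until it lies flat on the case, then, keeping it pressed down, push it along by its thumb bar until it stops, so that its free edge is tucked fully beneath the case's lip and stays shut when you let go. Push only on the outside of the lid, never on its felt-lined inner face; do not lift the case or shove it about, and leave the other tools where they are.

Things in the scene. Friction and masses are not known exactly. Their poses are not given: they have to be found in the camera images.
- case: Loose, heavy (about 3 kg) open grey steel case of driver bits, 160 (x) x 136 (y) mm, walls 51 mm high. Origin: centre of its underside, on the table (z = 0). Its x axis points horizontally from its hinge end to its lip end; z up. Slotted side strips carrying the hinge rod stand up to 62 mm high at y = +-66 mm near the hinge end.
- lip_edge (a point): Middle of the retaining lip's lower inner edge, at x = +53, y = 0, z = +60 mm in the case's frame, axes as the case's. The lip overhangs inward from the lip end (x = +53 to +80 mm), 126 mm wide in y, underside 60 mm and top at most 68 mm above the table. The lid's free edge must go beneath it, in the case's +x direction.
- lid (a joint): Angle of the lid, rad: 0 = lying flat on the case, pointing to the lip; it starts standing at about 1.1 to 1.5 (1.57 = upright; stop at 1.7). A weak spring (about 0.11 N m at 0, less the lid's own weight) raises it again from flat if it is let go untucked. Tucked, it rests against the lip's underside at about 0.04.
- tuck (a joint): How far hinge rod and lid have slid along the slots towards the lip (case +x), m: 0 = fully back (free edge 8 mm short of the lip), 0.022 = end stop (edge 14 mm beneath the lip). Starts at 0 to 0.004. Sliding takes about 1.5 N; it stays where left. Only 4 mm lies between lip and flat lid, so the lid must be pressed flat to slide in.
- lid_hinge_axis (a point): Middle of the lid's hinge axis, along the case's y axis, 54 mm above the table, 75 mm from the case's centre towards the hinge end when tuck = 0; moves with tuck. Its frame turns with the lid: x runs along the lid to its free edge, z points out of the lid's outer face (up when flat, away from the lip when upright).
- thumb_bar (a point): Middle of the top of the thumb bar, on the lid's outer face: a straight bar across the lid, 80 mm long (y), standing 8 mm above that face, covering 85 to 100 mm from the hinge axis; this point is 92.5 mm from the axis and 10 mm off the lid's mid-plane. A fingertip slides the lid by pushing the bar's hinge-side face. Frame as for the hinge point.
- lid_edge (a point): Middle of the lid's free edge, 120 mm from the hinge axis, in the mid-plane of the lid. The lid is an aluminium plate 118 mm wide, 4 mm thick (mid-plane through the hinge axis). Beyond the thumb bar it is plain for 20 mm.
- liner: Grey felt lining 90 x 100 x 3 mm on the lid's inner face (the face that ends up inside the case; towards the lip when upright); origin at its centre. Not to be touched.
- socket: Bystander: steel wrench socket, 28 mm across, 38 mm tall, standing beyond the case's lip end. Origin: centre of its underside.
- screwdriver: Bystander: screwdriver with blue handle, 190 mm long, lying beside the case on its +y side. Origin: underside, about mid-length.
- tape_measure: Bystander: yellow tape measure 66 x 36 x 62 mm standing beside the case on its -y side. Origin: centre of its underside.
- glue: Bystander: white glue bottle, 48 mm across, 130 mm tall. Origin: centre of its underside.
- tape_roll: Bystander: grey roll of tape, 90 mm across, 19 mm high, lying flat. Origin: centre of its underside.
- hammer: Bystander: hammer with wooden handle, lying. Origin: underside, about mid-length.
- calliper: Bystander: steel calliper, 190 mm long, lying flat at the left of the bench. Origin: underside of the middle of its beam.
Not all that is in view belongs to the job. Of the things that look like the case, the middle-sized one is meant.

How it is judged (in metres and radians):
On the way:
1. the lid is folded down while still clear of the lip (value of joint lid below 0.2 rad and value of joint tuck below 0.012 m), for 0.02 s.
At the end, for the whole second after the job is handed in: The lid lies flat (within 0.07 rad) with its free edge at least 8 mm beneath the lip (slid at least 17 of 22 mm), held down by the lip alone; the case stands flat and still on the table (value of joint lid below 0.07 rad and value of joint tuck above 0.017 m and x of lid_edge in the frame of lip_edge above 0.008 m and z of lid_edge in the frame of lip_edge below 0 m and angle between case's own z axis and vertical below 0.05 rad and height (world z) of case below 0.006 m and linear speed of case below 0.01 m/s); the robot touches nothing.
It fails at once if the felt inner face of the lid is touched (contact force between the fingers and liner above 0.5 N).
It fails at once if the case is lifted or tipped (height (world z) of case above 0.012 m or angle between case's own z axis and vertical above 0.12 rad).
It fails at once if the case is shoved more than 40 mm (distance of case from where it was at the start of the episode above 0.04 m).
It fails at once if another tool is moved more than 25 mm or lifted (distance of any of socket, screwdriver, tape_measure, glue, tape_roll, hammer, calliper from where it was at the start of the episode above 0.025 m).
It also fails if it takes over 38 s, if anything falls off the work surface, if the arm or the gripper's body presses on something with over 40 N, if the wrist force passes 120 N, or if a joint passes its speed limit or range.

## Working session

There is one attempt and no reset: what is moved stays moved. The work goes in short steps, Python scripts to look and compute and a tool call to move; the robot and the scene stay as the last step left them, time stands still between calls to the robot, and variables do not carry over. Pictures are saved under pics/ and viewed, about 8 in all and at most 12, crops included, and the job is handed in when it is done.

Besides the shell and the picture viewer there is one more tool, called after "Emit:" by a JSON object that holds its "method" and its "body". step_arm: Moves the arm, as the interface text tells. Its arguments: {"type":"object","properties":{"deltas":{"type":"array"},"newtons":{"type":"number"}},"required":["deltas"]}

```bash
mkdir -p pics
cat > h.py <<'E'
import numpy as np, cv2
from scipy.spatial.transform import Rotation as R
from cell import monitor, read_camera, camera_model, env, regions_of
def cloud(name):
    c=camera_model(name); im,d=read_camera(name)
    v,u=np.mgrid[:384,:512]
    P=np.stack([(u-c['cx'])/c['fx']*d,(v-c['cy'])/c['fy']*d,d],-1)
    a=np.array(c['attitude'],float)
    M=a if a.shape==(3,3) else R.from_euler('xyz',a,degrees=True).as_matrix()
    W=P@M.T+np.array(c['xyz']); W[d==0]=np.nan
    return im,W
def save(n,im): cv2.imwrite('pics/'+n,cv2.cvtColor(im,cv2.COLOR_RGB2BGR))
E
python3 - <<'E'
from h import *
o=monitor.get_obs(); print({k:np.round(v,3) for k,v in o.items()})
for n in ['scene','side']:
    print(n,camera_model(n))
    im,W=cloud(n); np.savez(f'{n}.npz',im=im,W=W); save(f'{n}0.png',im)
    for t in ['case','lid','liner','thumb_bar']:
        for r in regions_of(n,t):
            m=r['pixels']; print(n,t,round(r['p'],2),np.round(r['pixel']),m.sum(),np.round(np.nanmin(W[m],0),3),np.round(np.nanmax(W[m],0),3))
a,b=[cv2.imread(f'pics/{n}0.png') for n in('scene','side')]
cv2.imwrite('pics/both.png',cv2.resize(np.vstack([a,b]),(400,600)) if 0 else np.vstack([a,b])[:768])
E
```

```text
{'time_s': np.float64(0.0), 'qpos': array([76.611, 18.439, -4.015, 83.175,  1.296, 78.539, -3.259]), 'joint_velocities': array([-0.056,  0.029, -0.043,  0.006,  0.063, -0.01 , -0.041]), 'effort': array([-1.0000e-03, -4.9128e+01, -4.0400e-01, -3.1253e+01, -6.4000e-02,
        4.4000e-02,  0.0000e+00]), 'tool_pos': array([ 0.159, -0.63 ,  0.24 ]), 'tool_rot': array([-176.405,   89.892,  107.795]), 'force': array([-0.043, -0.058,  0.261]), 'wrist_torque': array([ 0.014, -0.039, -0.054]), 'grip_width': np.float64(0.087)}
scene {'fx': 357.91224836280213, 'fy': 357.91224836280213, 'cx': 256.9816400150792, 'cy': 190.1117677820063, 'xyz': array([1.21707641, 0.6281238 , 0.97923523]), 'attitude': array([-133.60579879,    0.65101029,  130.32061604])}
scene case 0.88 [273. 221.] 2134 [ 0.36  -0.029 -0.005] [0.645 0.208 0.167]
scene case 0.86 [176. 211.] 4094 [ 0.551 -0.377 -0.005] [ 0.866 -0.018  0.1  ]
scene case 0.86 [317. 197.] 783 [ 0.247  0.076 -0.004] [0.388 0.236 0.053]
scene case 0.17 [297. 243.] 171 [0.533 0.222 0.008] [0.616 0.271 0.028]
scene lid 0.89 [179. 204.] 1696 [ 0.619 -0.259  
[... 693 characters left out ...]
4] [0.382 0.296 0.054]
side case 0.81 [249. 176.] 2097 [ 0.428  0.017 -0.004] [0.639 0.364 0.166]
side case 0.71 [324. 243.] 6917 [ 0.592 -0.32  -0.005] [0.894 0.054 0.101]
side case 0.19 [237. 153.] 134 [ 0.468  0.066 -0.004] [0.533 0.364 0.166]
side lid 0.74 [236. 156.] 193 [ 0.451  0.066 -0.004] [0.534 0.364 0.166]
side lid 0.72 [325. 229.] 3177 [ 0.616 -0.266  0.023] [ 0.835 -0.046  0.096]
side lid 0.66 [183. 167.] 505 [0.265 0.101 0.01 ] [0.372 0.235 0.051]
side thumb_bar 0.96 [324. 228.] 3241 [ 0.611 -0.28  -0.003] [0.828 0.035 0.097]
side thumb_bar 0.8 [183. 170.] 496 [0.265 0.102 0.01 ] [0.372 0.234 0.051]
side thumb_bar 0.68 [236. 155.] 168 [ 0.451  0.066 -0.004] [0.533 0.364 0.166]
```

View pics/scene0.png

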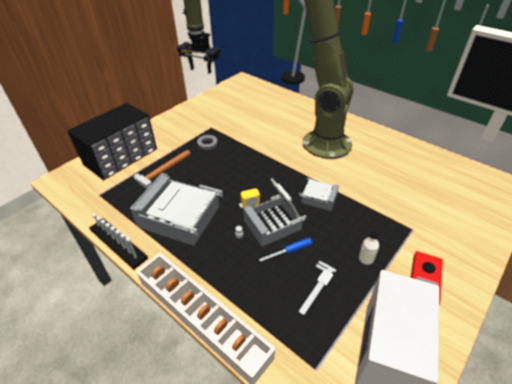

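Run:
```python
import cv2,numpy as np
a=cv2.imread('pics/scene0.png')[150:290,215:365]; b=cv2.imread('pics/side0.png')[110:230,170:310]
a=cv2.resize(a,(400,373),interpolation=2); b=cv2.resize(b,(400,343),interpolation=2)
b=cv2.copyMakeBorder(b,0,30,0,0,0); cv2.imwrite('pics/crop.png',np.hstack([a,b]))
```

```text
(no output)
```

View pics/crop.png

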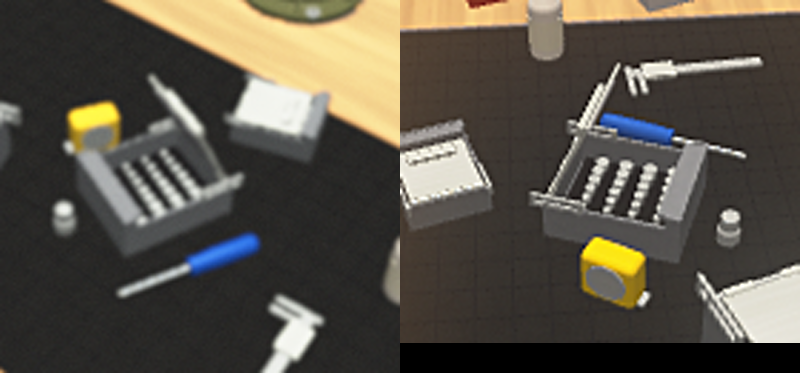

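Look-alikes in the scene view are the large closed case (176,211), the middle one with its lid up (273,221) and the small closed one (317,197). I take the middle one. The crop shows it open, with the hinge towards the robot, the lip far out, yellow tape at −y and screwdriver at +y. Next I fit its pose.

```bash
cat > fit.py <<'E'
from h import *
from scipy.optimize import least_squares
def fit(names=('scene','side')):
    A=[]
    for n in names:
        z=np.load(f'{n}.npz'); W=z['W'].reshape(-1,3); A.append(W[np.isfinite(W).all(1)])
    A=np.vstack(A)
    return A
E
python3 - <<'E'
from fit import *
for n in ['scene','side']:
    A=fit([n]); c=np.array([.54,.125])
    A=A[(np.abs(A[:,:2]-c)<.13).all(1)]
    q=A[(A[:,2]>.056)&(A[:,2]<.072)]
    # lip: plateau farthest in x
    l=q[(q[:,0]>.56)&(q[:,0]<.68)&(q[:,1]<.22)]
    r=cv2.minAreaRect(l[:,:2].astype(np.float32)*1000); print(n,'lip',len(l),r,np.median(l[:,2]))
    u=A[(A[:,2]>.085)&(A[:,0]<.58)&(A[:,0]>.42)&(A[:,1]>.04)&(A[:,1]<.22)]
    print('lid n',len(u),u.min(0),u.max(0)); m=u.mean(0); s=np.linalg.svd(u-m)
    print(m,s[2],s[1]/len(u)**.5)
    w=A[(A[:,2]>.01)&(A[:,2]<.072)&(A[:,0]>.43)&(A[:,0]<.66)&(A[:,1]>.02)&(A[:,1]<.23)]
    print('all',cv2.minAreaRect(w[:,:2].astype(np.float32)*1000))
    # fit rect: footprint grid
    for y0 in np.arange(.02,.24,.02):
        k=w[(w[:,1]>y0)&(w[:,1]<y0+.02)]; print(round(y0,2),k[:,0].min().round(3) if len(k) else '',k[:,0].max().round(3) if len(k) else '',end=' | ')
    print()
E
```

```text
scene lip 272 ((606.8909912109375, 86.81599426269531), (137.5897979736328, 28.54446029663086), 69.13407135009766) 0.0647709569951061
lid n 185 [0.48149311 0.06739245 0.0883359 ] [0.54319978 0.18792498 0.16664065]
[0.51417656 0.13552069 0.13821749] [[ 0.25543326  0.93297832 -0.25358491]
 [ 0.39266546  0.1395705   0.9090291 ]
 [ 0.88349742 -0.3317703  -0.33069742]] [0.03424497 0.02248486 0.00402777]
all ((570.0520629882812, 132.01951599121094), (208.35760498046875, 209.99986267089844), 76.29907989501953)
0.02 0.545 0.603 | 0.04 0.49 0.659 | 0.06 0.449 0.66 | 0.08 0.449 0.626 | 0.1 0.457 0.635 | 0.12 0.466 0.642 | 0.14 0.473 0.645 | 0.16 0.483 0.609 | 0.18 0.489 0.558 | 0.2 0.48 0.66 | 0.22 0.582 0.621 | 
side lip 265 ((601.7535400390625, 85.20490264892578), (137.35104370117188, 27.555152893066406), 68.5635986328125) 0.06605394271255394
lid n 152 [0.46434081 0.06606173 0.08509483] [0.53599705 0.17651934 0.16639375]
[0.4983645  0.1080937  0.14378384] [[-0.45438367 -0.81529242 -0.35893417]
 [-0.20365993  0.4873371  -0.84913202]
 [-0.86721284  0.31273122  0.38748041]] [0.03601249 0.01687651 0.00396051]
all ((570.3837890625, 131.25482177734375), (204.63768005371094, 228.229736328125), 69.38800811767578)
0.02 0.534 0.658 | 0.04 0.48 0.659 | 0.06 0.434 0.657 | 0.08 0.431 0.62 | 0.1 0.455 0.63 | 0.12 0.464 0.637 | 0.14 0.469 0.64 | 0.16 0.476 0.596 | 0.18 0.483 0.659 | 0.2 0.476 0.632 | 0.22 0.566 0.609 |
```

```bash
cat > plan.py <<'E'
from h import *
yaw=np.radians(-21.2); ex=np.array([np.cos(yaw),np.sin(yaw),0]); ey=np.array([-ex[1],ex[0],0])
C=np.array([.5425,.110,0])
def case(x,y,z): return C+x*ex+y*ey+np.array([0,0,z])   # case frame -> world
def tool():
    o=monitor.get_obs(); M=R.from_euler('xyz',o['tool_rot'],degrees=True).as_matrix()
    return o,np.array(o['tool_pos']),M
def tocase(p): d=p-C; return np.array([d@ex,d@ey,d[2]])
def roll_needed(M):
    a=[]
    for s in (1,-1):
        t=s*ey; a.append(np.degrees(np.arctan2(-(M[:,1]@t),M[:,2]@t)))
    return a
E
python3 - <<'E'
from plan import *
o,p,M=tool(); print(np.round(M,3),roll_needed(M))
for w in [(.43,-.35,.242),(.46,-.1,.242),case(-.105,0,.242)]:
    print(np.round(w,3),np.round(M.T@(np.array(w)-p),3))
print(tocase(p))
E
```

```text
[[-0.     0.969  0.245]
 [-0.     0.245 -0.969]
 [-1.    -0.     0.   ]] [np.float64(-144.60185958743102), np.float64(35.398140412568985)]
[ 0.43  -0.35   0.242] [-0.     0.331 -0.205]
[ 0.46  -0.1    0.242] [-0.     0.421 -0.44 ]
[0.445 0.148 0.242] [-0.     0.467 -0.684]
[-0.08952772 -0.82861167  0.24155272]
```

Emit:
{"method": "step_arm", "body": {"deltas": [[-1,0,0.045,-0.025,5],[-1,0,0.09,-0.055,10],[-1,0,0.135,-0.085,15],[-1,0,0.18,-0.11,20],[-1,0,0.225,-0.14,25],[-1,0,0.27,-0.165,30],[-1,0,0.31,-0.19,35.4],[-1,0,0.34,-0.23,35.4],[-1,0,0.36,-0.28,35.4],[-1,0,0.38,-0.33,35.4],[-1,0,0.4,-0.38,35.4],[-1,0,0.42,-0.43,35.4]], "newtons": 20}}

```text
time_s: 2.0
tool_pos: [0.4612, -0.1086, 0.2419]
tool_rot: [70.1, 89.9, -41.1]
force: [0.7, 0.0, -0.1]
grip_width: 0.0003
```

Run:
```python
from plan import *
o,p,M=tool(); print(o['time_s'],p,np.round(M,3),roll_needed(M),o['qpos'])
print(np.round(M.T@(case(-.11,0,.242)-p),3))
```

```text
2.0 [ 0.46121382 -0.10855449  0.24186692] [[ 0.001  0.932 -0.362]
 [-0.001 -0.362 -0.932]
 [-1.     0.001  0.   ]] [np.float64(179.99690952604536), np.float64(-0.003090473954645109)] [ 38.74335926  -2.37010931 -27.74199898 106.26381623  -1.10376824
  75.77960883 -99.91145223]
[-0.    -0.113 -0.233]
```

Emit:
{"method": "step_arm", "body": {"deltas": [[-1,0,-0.025,-0.045,0],[-1,0,-0.045,-0.09,0],[-1,0,-0.065,-0.135,0],[-1,0,-0.085,-0.18,0],[-1,0,-0.105,-0.215,0],[-1,0,-0.113,-0.233,0],[-1,0,-0.113,-0.233,0],[-1,0,-0.113,-0.233,0]]}}

```text
time_s: 3.0
tool_pos: [0.4402, 0.1465, 0.2415]
tool_rot: [20.9, 90.0, -90.4]
force: [-0.3, -0.2, 0.4]
grip_width: 0.0002
```

Run:
```python
from plan import *
o,p,M=tool(); print(o['time_s'],p,tocase(p),roll_needed(M),o['qpos'])
im,W=cloud('wrist'); np.savez('wrist.npz',im=im,W=W); save('wrist0.png',im)
for t in ['lid','thumb_bar','case']:
  for r in regions_of('wrist',t):
    m=r['pixels']; w=W[m]; w=w[np.isfinite(w[:,0])]; q=np.array([tocase(k) for k in w]); print(t,r['p'],r['pixel'],len(q),np.percentile(q,[2,50,98],axis=0).round(3).tolist())
    if t=='lid':
        z=q[q[:,2]>.08]
        if len(z)>20:
            m=z.mean(0); s=np.linalg.svd(z-m)[2][2]; print('normal',m,s)
```

```text
3.0 [0.44023847 0.14651883 0.24148393] [-0.10854696 -0.00293291  0.24148393] [np.float64(179.91681245887918), np.float64(-0.08318754112083984)] [  25.69668769   -3.87649025  -44.9061043   106.92906942   -2.77801651
   75.84943492 -129.74664358]
lid 0.84 [252.9, 132.2] 5383 [[-0.076, -0.053, 0.058], [-0.043, 0.004, 0.147], [-0.027, 0.059, 0.165]]
normal [-0.04227576  0.00319365  0.13889017] [-0.92021246  0.00482209  0.39138955]
lid 0.83 [288.3, 224.2] 455 [[-0.192, -0.066, 0.038], [-0.181, -0.042, 0.041], [-0.163, -0.024, 0.043]]
thumb_bar 0.93 [255.0, 130.0] 5449 [[-0.076, -0.053, 0.058], [-0.043, 0.003, 0.147], [-0.027, 0.059, 0.165]]
thumb_bar 0.81 [286.4, 224.2] 417 [[-0.192, -0.066, 0.039], [-0.181, -0.041, 0.041], [-0.164, -0.023, 0.043]]
case 0.92 [283.4, 218.7] 976 [[-0.206, -0.073, 0.004], [-0.176, -0.038, 0.04], [-0.153, -0.003, 0.046]]
case 0.61 [252.6, 76.5] 18629 [[-0.077, -0.062, 0.012], [0.012, 0.003, 0.062], [0.077, 0.067, 0.164]]
```

View pics/wrist0.png

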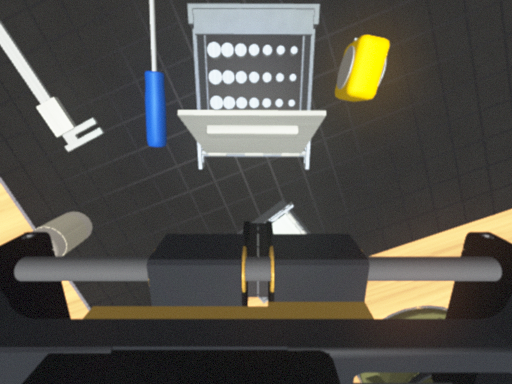

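The wrist view shows the lid centred at (253,132), its thumb bar at (255,130) and the felt side facing away. The angle is about 1.17 rad and tuck about 0, which agrees with my pose. Now I descend behind the lid and start folding it.

Emit:
{"method": "step_arm", "body": {"deltas": [[-1,0.035,0,-0.005,0],[-1,0.07,0,-0.005,0],[-1,0.1,0,-0.005,0],[-1,0.1,0.015,-0.005,0],[-1,0.1,0.03,-0.005,0],[-1,0.1,0.045,-0.005,0],[-1,0.1,0.057,-0.005,0],[-1,0.104,0.063,-0.005,0],[-1,0.108,0.07,-0.005,0],[-1,0.113,0.075,-0.005,0],[-1,0.118,0.081,-0.005,0],[-1,0.118,0.081,-0.005,0]]}}

```text
time_s: 4.7
tool_pos: [0.5173, 0.1229, 0.1229]
tool_rot: [-66.9, 89.9, -178.1]
force: [0.7, -0.1, -0.9]
grip_width: 0.0006
```

```bash
cat > chk.py <<'E'
from plan import *
import sys
o,p,M=tool(); print(o['time_s'],tocase(p).round(4),np.round(o['force'],2),roll_needed(M)[1],np.round(o['qpos'],1))
for n in sys.argv[2:]:
    im,W=cloud(n); save(sys.argv[1]+n+'.png',im)
    Q=(W-C); Q=np.stack([Q@ex,Q@ey,Q[...,2]],-1)
    for r in regions_of(n,'lid'):
        q=Q[r['pixels']&np.isfinite(Q[...,0])]; q=q[(np.abs(q[:,0])<.1)&(np.abs(q[:,1])<.07)&(q[:,2]>.05)]
        if len(q)>50:
            m=np.median(q,0); k=q[np.abs(q[:,1])>.045]; 
            if len(k)>20:
                f=np.polyfit(k[:,0],k[:,2],1) ; print(n,r['p'],len(k),'angle',np.arctan(f[0]),'ext',np.percentile(k,[2,98],axis=0).round(3).tolist())
E
python3 chk.py a_ side scene
```

```text
4.7 [-0.0281  0.0029  0.1229] [ 0.73 -0.1  -0.87] -0.01851858226178751 [  23.3   13.9  -44.   106.9   10.7   63.5 -135.9]
side 0.63 103 angle 0.661892471396214 ext [[-0.076, -0.061, 0.059], [0.016, 0.055, 0.13]]
scene 0.87 106 angle 0.6634681202962583 ext [[-0.072, -0.057, 0.057], [0.021, 0.063, 0.128]]
```

Emit:
{"method": "step_arm", "body": {"deltas": [[-1,0.006,0.005,0,0],[-1,0.012,0.009,0,0],[-1,0.019,0.0125,0,0],[-1,0.0255,0.0155,0,0],[-1,0.031,0.017,0,0],[-1,0.0365,0.018,0,0],[-1,0.042,0.019,0,0],[-1,0.047,0.0195,0,0],[-1,0.049,0.0195,0,0],[-1,0.05,0.0195,0,0],[-1,0.05,0.0195,0,0]]}}

```text
time_s: 6.28
tool_pos: [0.536, 0.1161, 0.0746]
tool_rot: [73.1, 89.9, -38.1]
force: [-1.9, 0.2, 7.7]
grip_width: 0.0002
```

```bash
python3 chk.py b_ side scene wrist
python3 - <<'E'
import cv2,numpy as np
a=cv2.imread('pics/b_side.png')[110:230,170:310]; a=cv2.resize(a,(400,343)); b=cv2.imread('pics/b_wrist.png')[0:300,80:430];b=cv2.resize(b,(400,343)); cv2.imwrite('pics/b2.png',np.hstack([a,b]))
E
```

```text
6.275 [-0.0083  0.0033  0.0746] [-1.85  0.21  7.71] 0.000556063713599719 [  21.5   19.5  -42.1  107.1   15.2   59.  -138. ]
side 0.68 119 angle -8.033759566529343e-05 ext [[-0.068, -0.06, 0.052], [0.037, 0.056, 0.059]]
scene 0.87 165 angle -0.009207690597121579 ext [[-0.068, -0.057, 0.051], [0.046, 0.061, 0.058]]
wrist 0.79 3302 angle -0.004401574061061362 ext [[-0.005, -0.056, 0.054], [0.045, 0.061, 0.057]]
```

View pics/b2.png

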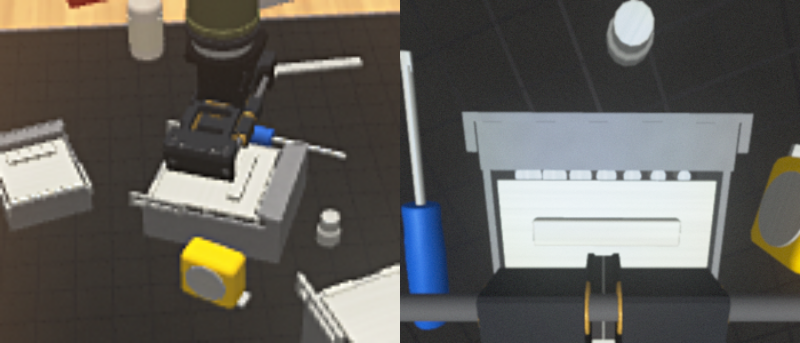

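The lid is flat (0.00 rad) and its edge is still short of the lip, pressed down with 7.7 N. Now I slide it along by the bar.

Emit:
{"method": "step_arm", "body": {"deltas": [[-1,0,0.004,0,0],[-1,0,0.008,0,0],[-1,0,0.011,0,0],[-1,0,0.014,0,0],[-1,0,0.017,0,0],[-1,0,0.02,0,0],[-1,0,0.023,0,0],[-1,0,0.026,0,0],[-1,0,0.026,0,0]]}}

```text
time_s: 7.7
tool_pos: [0.5579, 0.1078, 0.0742]
tool_rot: [-68.8, 89.8, -179.9]
force: [-6.4, 1.1, 10.2]
grip_width: 0.0007
```

```bash
python3 chk.py c_ wrist
```

```text
7.7 [0.0152 0.0035 0.0742] [-6.42  1.1  10.18] 0.041959206488830655 [  21.2   22.   -41.1  104.2   16.4   60.2 -137.3]
wrist 0.8 1919 angle -0.005816419090267679 ext [[0.018, -0.056, 0.054], [0.049, 0.061, 0.056]]
```

Emit:
{"method": "step_arm", "body": {"deltas": [[-1,0,0.002,0,0],[-1,0,0.004,0,0],[-1,0,0.006,0,0],[-1,0,0.008,0,0],[-1,0,0.009,0,0],[-1,0,0.01,0,0],[-1,0,0.01,0,0]]}}

```text
time_s: 8.68
tool_pos: [0.5628, 0.1065, 0.0733]
tool_rot: [-74.3, 89.3, 174.7]
force: [-15.7, 4.4, 13.9]
grip_width: 0.0004
```

```bash
cat > bar.py <<'E'
from plan import *
import sys
o,p,M=tool(); print(o['time_s'],tocase(p).round(4),np.round(o['force'],2))
im,W=cloud('wrist'); save(sys.argv[1],im)
Q=W-C; Q=np.stack([Q@ex,Q@ey,Q[...,2]],-1).reshape(-1,3)
Q=Q[np.isfinite(Q[:,0])&(np.abs(Q[:,0])<.1)]
for a in(-1,1):
  s=Q[(np.abs(Q[:,1]-a*.03-.003)<.007)]
  b=s[(s[:,2]>.0615)&(s[:,2]<.067)&(s[:,0]<.05)]; l=s[(s[:,2]>.062)&(s[:,2]<.072)&(s[:,0]>.05)]
  d=s[(s[:,2]<.059)&(s[:,2]>.045)&(s[:,0]>-.05)]
  if len(b) and len(l): print('bar',np.percentile(b[:,0],[2,98]).round(4),'lip',np.percentile(l[:,0],[2,98]).round(4),len(b),'lid slope',np.polyfit(d[:,0],d[:,2],1).round(3))
E
python3 bar.py d_wrist.png
```

```text
8.675 [0.0202 0.0041 0.0733] [-15.71   4.45  13.87]
bar [0.0317 0.0462] lip [0.0523 0.0791] 485 lid slope [-0.058  0.057]
bar [0.0323 0.0463] lip [0.0529 0.0793] 487 lid slope [-0.03   0.056]
```

The end stop is reached: bar centre at x = 0.039 (0.0395 expected), 16 N forward, and the lip hasn't moved. I'll release upward so the lid isn't dragged back.

Emit:
{"method": "step_arm", "body": {"deltas": [[-1,-0.002,-0.002,0,0],[-1,-0.004,-0.004,0,0],[-1,-0.007,-0.005,0,0],[-1,-0.012,-0.007,0,0],[-1,-0.03,-0.01,0,0],[-1,-0.07,-0.02,0,0],[-1,-0.11,-0.03,0,0],[-1,-0.15,-0.04,0,0],[-1,-0.15,-0.04,0,0],[-1,-0.15,-0.04,0,0]]}}

```text
time_s: 9.98
tool_pos: [0.5324, 0.117, 0.2244]
tool_rot: [88.5, 89.9, -22.8]
force: [-0.4, 0.7, -0.8]
grip_width: 0.0003
```

```bash
python3 bar.py e_wrist.png; python3 chk.py e2_ wrist side scene
python3 - <<'E'
import cv2,numpy as np
a=cv2.imread('pics/e2_side.png')[110:230,170:310]; a=cv2.resize(a,(400,343)); b=cv2.imread('pics/e_wrist.png');b=cv2.resize(b,(400,343)); cv2.imwrite('pics/e3.png',np.hstack([a,b]))
E
```

```text
9.975 [-0.012   0.0029  0.2244] [-0.42  0.71 -0.82]
bar [0.0314 0.0459] lip [0.0524 0.0785] 77 lid slope [0.031 0.058]
bar [0.0314 0.0459] lip [0.0534 0.0785] 75 lid slope [0.029 0.058]
10.025 [-0.0124  0.0026  0.2235] [-0.15 -0.63 -0.12] -0.04453701674188726 [  25.4    9.9  -44.7   98.4    7.2   74.6 -132.1]
wrist 0.69 2018 angle 0.030966751840554443 ext [[-0.053, -0.055, 0.055], [0.05, 0.061, 0.06]]
side 0.81 188 angle 0.023771038007227005 ext [[-0.053, -0.059, 0.053], [0.045, 0.059, 0.062]]
scene 0.63 199 angle 0.0402363767711239 ext [[-0.051, -0.063, 0.051], [0.049, 0.06, 0.061]]
```

View pics/e3.png

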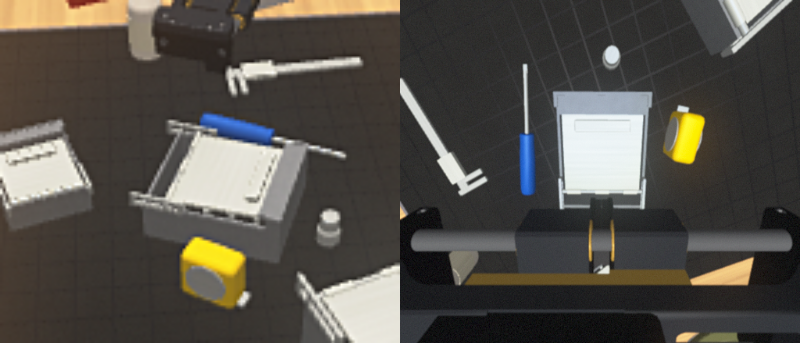

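The lid rests at about 0.03 rad against the lip. The bar centre is at 0.0387, so tuck is about 21 mm, and the gripper is clear with nothing else moved. Handing in.

```bash
python3 -c "
from cell import env; print(env.sign_off())"
```

```text
the job is handed in; nothing more can be done
None
```

I shut the middle-sized case and handed the job in at about 10 s. With the fingers closed, I pushed the lid flat from its outer side while it was still clear of the lip. I then kept it pressed down and slid it along by the thumb bar until it hit the stop, with about 16 N forward on the tool.

Last checks, after lifting the fingers clear:
- **Lid angle:** 0.024 to 0.040 rad across the three cameras, so it rests against the lip as described.
- **Tuck:** about 21 mm, which puts the free edge about 13 mm beneath the lip.
- **Case and other tools:** the case's lip is where it was to within about 1 mm, and the tools around the case look unmoved. I compared the tools by eye only, not by measurement.

No check failed. Positions read from the side and scene cameras differed by 2 to 5 mm, which made no difference to the job.

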